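Unsnap the filter cover of a shop vacuum's filter box

TASK

Check the filter of the grey filter box: press its orange snap tab all the way down so that the dark blue cover pops free, then push the cover with your fingertips along its guides, gently, until it is completely out from under the guides, and leave it lying flat on the box's open deck. Do not pinch, lift or carry the cover, and leave the jar, the spare filter and the screwdriver alone. Finish with the hand clear of everything.

Things in the scene. Friction and masses are not known exactly. Their poses are not given: they have to be found in the camera images.
- housing: Light grey filter box fixed to the bench, 312 mm long (x), 150 mm wide (y); clamp ears reach y = +-95 mm, a hose stub x = +224 mm. Origin: centre of the underside, on the bench; z up. x is the way the cover slides off: from the orange tab (x = -122 mm), through the seat, onto the deck. The cover slides level, 60 mm above the bench.
- seat (a point): Centre of the cover's seat, at housing x = -50 mm, 60 mm above the bench, axes as the housing's. Two dark guides run along x, 50 mm either way from here; their lips overhang the cover's side edges (underside 68.5 mm, top 72.5 mm above the bench) and leave a 75 mm wide gap between them (37.5 mm to each side).
- deck (a point): Middle of the open deck, at housing x = +80 mm, 60 mm above the bench, axes as the housing's. The deck runs from x = 0 (end of the guides) to +160 mm (end stop, 9 mm high) in the housing's frame, between side kerbs 4 mm high, 62 mm to each side.
- tab (a joint): How far the orange snap tab is pressed straight down, in m: 0 released, 0.0095 fully in. Its spring pushes back with 2 N at rest and 5 N fully in, and returns it when let go; friction of the held cover adds up to about 4 N. A tooth joined to it stands up in the cover's window and frees the cover beyond about 0.006.
- tab_top (a point): Centre of the tab's pressing face, which is level, 30 mm (x) by 44 mm (y), 76 mm above the bench when released; moves with the tab.
- cover: Dark blue loose cover, 90 (x) by 84 (y) by 6 mm, about 120 g. Origin: centre of its underside, axes as the housing's while seated (origin at seat). Pressing the tab lets springs pop it some 9 to 16 mm towards +x; it is not caught again, starts with up to 10 N, then slides with 1 to 3 N. It is out of the guides with its origin beyond x = +45 mm in the housing's frame, and meets the end stop at +115 mm.
- cover_rib (a point): Middle of the top edge of the cover's upright push rib, a lighter blue. The rib is 8 mm thick (x), 56 mm long (y), 20 mm high above the cover's top face; its top is 26 mm above the cover's underside, and it stands 10 mm from the cover's origin towards +x.
- jar: Bystander: amber jar with green cap, 56 mm diameter, 85 mm high, origin at the centre of its underside.
- spare_filter: Bystander: white pleated filter cartridge with black end caps, 64 mm diameter, 80 mm high, origin at the centre of its underside.
- screwdriver: Bystander: screwdriver lying flat along its x axis, about 200 mm long, origin at mid-length, level with the lowest point of its handle.
Not all that is in view belongs to the job. Of the things that look like the cover, the middle-sized one is meant.

How it is judged:
By the outcome, as a careful person would: the job done as asked, in the order asked, and still so for the second after the job is handed in, with the robot touching nothing.
It also fails if it takes over 38 s, if anything falls off the work surface, if the arm or the gripper's body presses on something with over 40 N, if the wrist force passes 120 N, or if a joint passes its speed limit or range.

ROBOT

A 6-joint arm with a two-finger parallel gripper is mounted at the origin on the work surface. World frame = base frame: x ahead of the robot, y to its left, z up, the work surface at z = 0. Lengths are in mm, angles in degrees, forces in N, time in s.
With the tool pointing down it reaches from about 300 to 850 mm from the base axis. Payload 4.2 kg.
Tool frame: the origin (TCP) lies on the centre line of the jaws, within the pads' length; the fingertips stand env.nose_length ahead of it and the grasp point (between the pads) lies 2 mm behind it (env.nose_length is the distance from the TCP to the fingertips, in mm); z points along the fingers, y is the direction in which the jaws open and shut (so a half turn about z gives the same grasp; the last joint's range is limited). The gripper opens to 91 mm and grips with 3 to 60 N. Pads are 32 mm wide; open, the fingers measure 118 mm over their backs; the gripper's body (76 mm by 178 mm) begins 60 mm behind the grasp point.
Start: joints at [63.999, 18.312, 89.639, -0, 72.044, -1.146], TCP at [241.69, 521.757, 203.676] pointing down, gripper open.
Joint ranges: [-177.97, 177.97], [-48.28, 115.42], [12.27, 149.76], [-77.06, 257.06], [2.81, 150.46], [-146.56, 146.56]. Speed limits (degrees/s): [147.25, 147.25, 180, 180, 180, 180].

INTERFACE

Orientations are given as [roll, pitch, yaw] about the fixed x, y, z axes, in that order (R = Rz(yaw) Ry(pitch) Rx(roll)).
In Python, from workcell import env gives the robot as it stands. The module is installed in compiled form; this text tells all that it offers.
- The arm moves only by the tool jog_arm, never from a script. Its argument "deltas" is a list that holds one entry, the list of rows, each a list of 5 numbers: the shift along the tool's x, y, z in m, then the turn about the tool's z in degrees, then the finger opening in m, from 0 to 0.0912. A call has 1 to 20 rows; each row is the pose to reach, as a shift and turn from the pose commanded when the call began, along the tool's axes at that moment; what a row does not reach only later rows make up. A row lasts 1/12 s, in which the tool goes at most 41.7 mm and 7.16 degrees, less where a joint would pass 70% of its speed; a pose out of reach is approached as far as the arm can. A call with a gripper value outside its range is refused whole. The fingers move at their own pace and stop on an object; "grip_force" is the grip in N (left out, the last holds). Time passes only in rows, so rows that repeat a pose let the fingers close. It gives the time, the measured TCP pose, the force and the opening at its end, in the units of the state.
- env.state(): the state, without advancing time (a new reading comes with each control period).
- env.grab_frame(name): name is "scene" or "side" or "wrist"; returns the picture (420x560x3 uint8, red, green, blue); there is no depth.
- env.camera_params(name): a dict with "fx", "fy", "cx", "cy" (pixels), "k1" (the pictures are not rectified: a ray, as slopes to the right and down, at radius r is drawn at 1 + k1 r^2 times it, then the intrinsics apply), "xyz" and "orientation" of the camera in the world. Camera axes: x right, y down, z forward; pixel columns grow to the right and rows downward; lengths in mm; the calibration is good to about 2 mm. A picture is of the moment at which its call begins: read the wrist's pose just before it. camera_params takes no time and is no camera call; for the wrist camera it gives the pose at the moment of the call.
- env.job_done(): hands the job in, once; it reports no verdict.
Trained networks look in the newest picture that a camera, given by its name, has taken for a name from the list of things; names that differ only in an ending like _2 or _b are one class to them, and where a whole thing is asked for, a point or a joint stands for the part that bears it (a point fixed in the world has none). Each returns a list of dicts, best first, with "conf" (0 to 1); they miss things now and then, are a little off and sometimes report something else, mostly with a low value. They report only what shows in the picture. A call takes as long as a camera call. They do not tell look-alikes from the thing itself.
- env.look_for(camera, label): "xyz" ([x, y, z] in mm, in world coordinates, good to about 4 mm: the middle of the surface that is visible of it).
The state is a dict: "time_s": time; "qpos": joint angles; "qvel": joint speeds; "effort": joint torques, N m; "ee_pos": TCP position; "ee_rot": TCP orientation; "force": force on the tool from outside, world axes, zero at the start; "torque": the same for the moment, N m; "gripper_width": finger opening in mm.
Only numpy, scipy, OpenCV 4.12 (cv2) and the standard library are available. Lean on these libraries where they do the work, as an engineer would, in place of code of your own. Each camera call takes 0.05 s, during which the arm holds its last target.

## Working session

There is one attempt and no reset: what is moved stays moved. The work goes in short steps, Python scripts to look and compute and a tool call to move; the robot and the scene stay as the last step left them, time stands still between calls to the robot, and variables do not carry over. Pictures are saved under pics/ and viewed, and the job is handed in when it is done.

Besides the shell and the picture viewer there is one more tool, called as a command line: name --argument value ..., lists and objects as JSON in quotes. jog_arm: Moves the arm, as the interface text tells. Its arguments: {"type":"object","properties":{"deltas":{"type":"array"},"grip_force":{"type":"number"}},"required":["deltas"]}

```bash
mkdir -p pics; python3 - <<'E'
from workcell import env
import cv2
print(env.state()); print(env.nose_length)
for n in("scene","side","wrist"):
    p=env.camera_params(n);print(n,p)
    cv2.imwrite(f"pics/{n}0.png",env.grab_frame(n)[:,:,::-1])
E
```

```text
{'time_s': 0.0, 'qpos': array([ 6.40000652e+01,  1.83494852e+01,  8.97057252e+01,  1.86534457e-03,
        7.20413996e+01, -1.14551630e+00]), 'qvel': array([ 0.0277045 ,  0.05231351, -0.00445395,  0.0941847 , -0.03309036,
        0.0203863 ]), 'effort': array([ 5.29397894e-04, -4.12441814e+01, -2.31978196e+01,  7.26772752e-02,
        4.56522102e-02, -1.47533951e-04]), 'ee_pos': array([241.44460138, 521.29420511, 202.8464982 ]), 'ee_rot': array([-1.79903445e+02, -3.70453568e-03,  1.55145002e+02]), 'force': array([-0.40126126, -0.36171858, -0.45701134]), 'torque': array([-0.00819864,  0.00759641,  0.03135678]), 'gripper_width': 91.52789387740036}
17.0
scene {'fx': 528.9969690003086, 'fy': 528.9969690003086, 'cx': 281.50715395513976, 'cy': 197.17576277619628, 'k1': -0.1387026530700506, 'xyz': array([868.15609693, 600.59344762, 975.09447478]), 'orientation': array([-146.81293377,   -0.52276035,  148.42876423])}
side {'fx': 465.018187727328, 'fy': 465.018187727328, 'cx': 279.0694928699589, 'cy': 214.210104945321, 'k1': -0.03373216888170679, 'xyz': array([ 248.15744187, -433.64981675,  614.17639656]), 'orientation': array([-131.77185162,    0.48370399,  -29.32754084])}
wrist {'fx': 371.42495256611824, 'fy': 371.42495256611824, 'cx': 282.8246241242826, 'cy': 214.40283794699917, 'k1': -0.10194229586747676, 'xyz': array([181.2461774 , 549.29145637, 384.48873675]), 'orientation': array([1.66241320e+02, 8.67780810e-02, 6.51330343e+01])}
```

View pics/scene0.png

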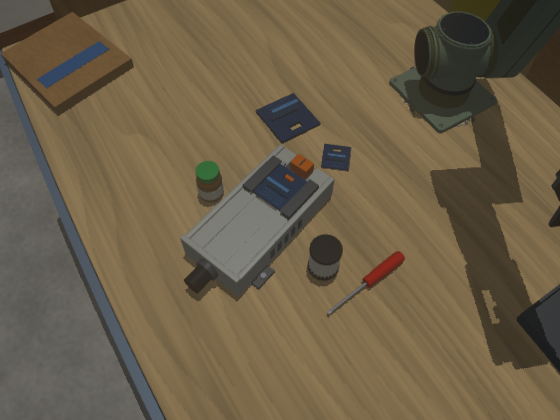

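View pics/side0.png

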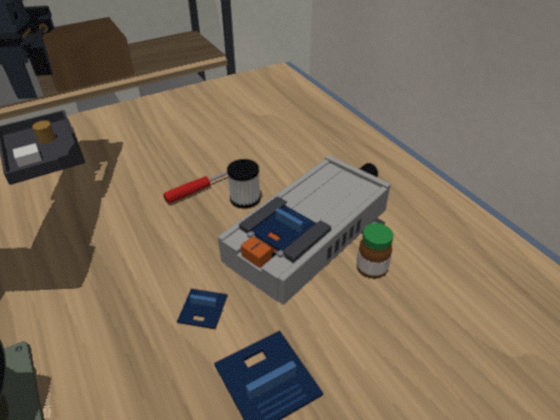

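View pics/wrist0.png

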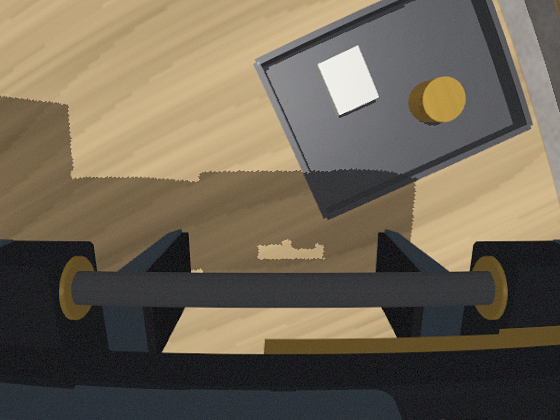

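Scene view: look-alikes at (288,117) large, (336,157) small and (280,185) middle-sized. The last one is seated in the grey box beside the orange tab (302,165), so it is the one meant. In the side view the same three are at (268,377), (203,309) and (285,228). Jar, spare filter and screwdriver stand beside the box. I'll confirm in an enlarged crop.

```bash
python3 - <<'E'
import cv2
a=cv2.imread("pics/scene0.png")[140:300,175:345];cv2.imwrite("pics/scene0c.png",cv2.resize(a,None,fx=3.7,fy=3.7,interpolation=cv2.INTER_CUBIC))
a=cv2.imread("pics/side0.png")[150:310,210:400];cv2.imwrite("pics/side0c.png",cv2.resize(a,None,fx=3.7,fy=3.7,interpolation=cv2.INTER_CUBIC))
E
```

```text
(no output)
```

View pics/scene0c.png

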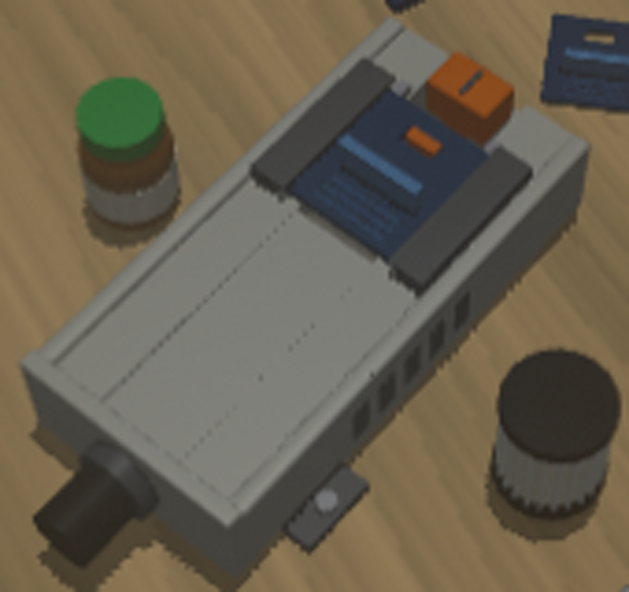

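View pics/side0c.png

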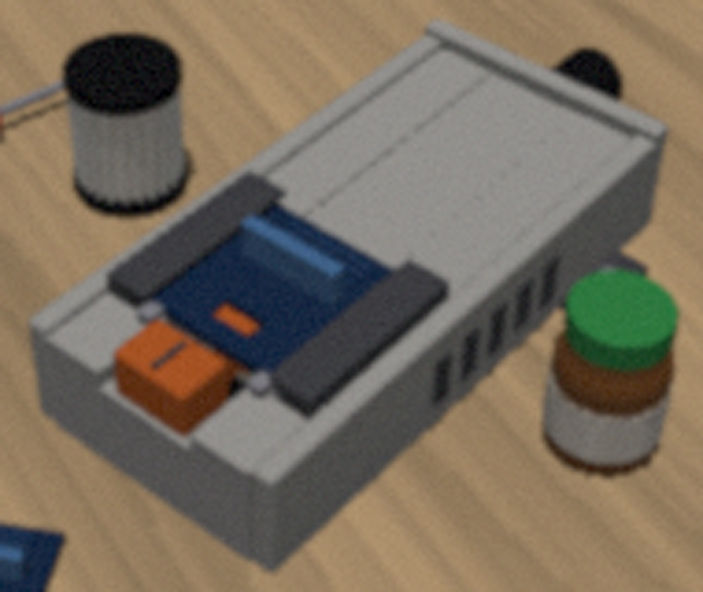

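The crop confirms it: the seated cover shows the light-blue rib and an orange tooth in its window. Next, fit the housing pose from known points picked in both views.

```bash
cat > h.py <<'E'
import numpy as np, cv2
from scipy.spatial.transform import Rotation as R
from scipy.optimize import least_squares
def proj(P,p):
    M=R.from_euler('xyz',p["orientation"],degrees=True).as_matrix()
    c=(np.atleast_2d(P)-p["xyz"])@M
    s=c[:,:2]/c[:,2:]; r2=(s**2).sum(1,keepdims=True); s=s*(1+p["k1"]*r2)
    return s*[p["fx"],p["fy"]]+[p["cx"],p["cy"]]
def h2w(q,X):
    t=np.radians(q[2]);c,s=np.cos(t),np.sin(t);X=np.atleast_2d(X)
    return np.c_[q[0]+c*X[:,0]-s*X[:,1],q[1]+s*X[:,0]+c*X[:,1],X[:,2]]
E
cat > fit.py <<'E'
from h import *
from workcell import env
K=[(-137,-22,76),(-137,22,76),(-107,-22,76),(-107,22,76),(-100,37.5,72.5),(0,37.5,72.5),(-100,-37.5,72.5),(0,-37.5,72.5),(-40,-28,86),(-40,28,86)]
sc=[(457,55),(513,95),(428,90),(483,120),(500,152),(397,264),(395,75),(287,190),(343,138),(420,189)]
sd=[(183,402),(115,352),(235,365),(158,320),(137,292),(285,190),(275,377),(408,262),(341,270),(246,221)]
sc=np.array(sc)/3.7+[175,140]-.4; sd=np.array(sd)/3.7+[210,150]-.4
a,b=env.camera_params("scene"),env.camera_params("side");K=np.array(K,float)
f=lambda q,w=(1,1):np.r_[w[0]*(proj(h2w(q,K),a)-sc).ravel(),w[1]*(proj(h2w(q,K),b)-sd).ravel()]
best=min((least_squares(f,[500,100,y],loss='soft_l1') for y in range(0,360,60)),key=lambda r:r.cost)
q=best.x;print("q",q,best.cost);print(np.round(f(q).reshape(-1,2),1).tolist())
for w in((1,0),(0,1)):print(least_squares(f,q,args=(w,)).x)
for n in((-122,0,76),(-50,0,60),(-40,0,86),(80,0,60)):print(n,h2w(q,n))
for l in("tab","cover_rib","housing","jar","spare_filter"):
  for c in("scene","side"):
    print(c,l,[(np.round(d["xyz"]),round(d["conf"],2)) for d in env.look_for(c,l)])
for n,p,o in(("scene",a,(175,140)),("side",b,(210,150))):
    im=cv2.imread(f"pics/{n}0c.png")
    def poly(X):cv2.polylines(im,[np.int32(((proj(h2w(q,X),p)-o)+.4)*3.7)],True,(0,255,0),1)
    for s in(1,-1):poly([(-100,s*37.5,72.5),(0,s*37.5,72.5)])
    poly([(-137,-22,76),(-137,22,76),(-107,22,76),(-107,-22,76)])
    poly([(-44,-28,86),(-44,28,86),(-36,28,86),(-36,-28,86)])
    poly([(-156,-75,0),(-156,75,0),(156,75,0),(156,-75,0)])
    poly([(0,-62,60),(0,62,60),(160,62,60),(160,-62,60)])
    cv2.imwrite(f"pics/{n}0f.png",im)
E
python3 fit.py
```

```text
q [584.19692823  89.32057659  20.02934743] 27.910673074953664
[[-0.9, -2.7], [0.4, -3.3], [-1.6, -3.5], [0.0, -1.2], [-0.7, -3.0], [-2.7, -1.5], [-0.4, -0.1], [-1.5, -0.9], [-0.8, -0.7], [-0.2, -0.4], [0.2, -1.6], [-1.4, -0.9], [-1.3, -2.0], [-0.4, -2.1], [1.6, 0.6], [-0.4, -1.0], [-1.9, -1.6], [-0.5, -2.5], [-0.9, -0.8], [-0.5, -1.7]]
[585.06617413  93.65279254  19.82094338]
[583.44395117  85.97392124  19.99326333]
(-122, 0, 76) [[469.57581621  47.53540364  76.        ]]
(-50, 0, 60) [[537.22106265  72.19550571  60.        ]]
(-40, 0, 86) [[546.61623577  75.62051989  86.        ]]
(80, 0, 60) [[659.35831317 116.72069     60.        ]]
scene tab [(array([474.,  56.,  71.]), 0.77)]
side tab [(array([467.,  45.,  70.]), 0.68), (array([637., -47.,  59.]), 0.6)]
scene cover_rib [(array([369.,  34.,   5.]), 0.79), (array([547.,  76.,  70.]), 0.68), (array([ 397., -130.,    7.]), 0.63)]
side cover_rib [(array([535.,  72.,  62.]), 0.91), (array([362.,  30.,   5.]), 0.87), (array([ 394., -144.,    9.]), 0.63)]
scene housing [(array([643., 123.,  64.]), 0.85)]
side housing [(array([583.,  64.,  61.]), 0.79)]
scene jar [(array([659., -20.,  60.]), 0.81)]
side jar [(array([639., -48.,  61.]), 0.96)]
scene spare_filter [(array([553., 256.,  79.]), 0.83)]
side spare_filter [(array([532., 227.,  57.]), 0.92)]
```

View pics/scene0f.png

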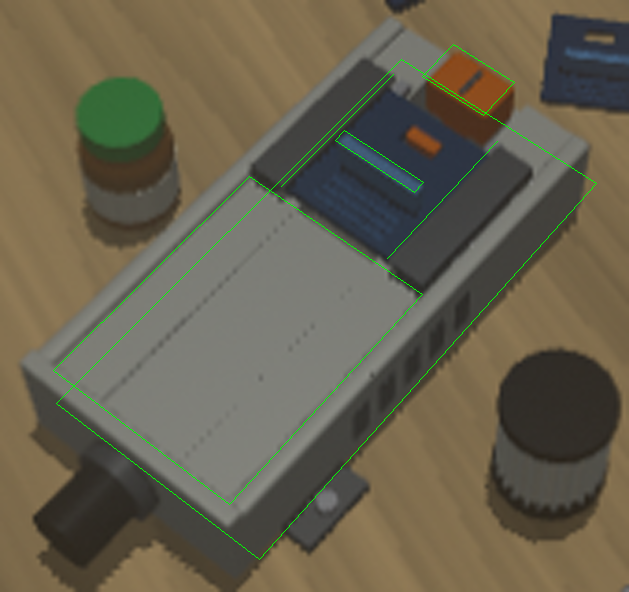

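View pics/side0f.png

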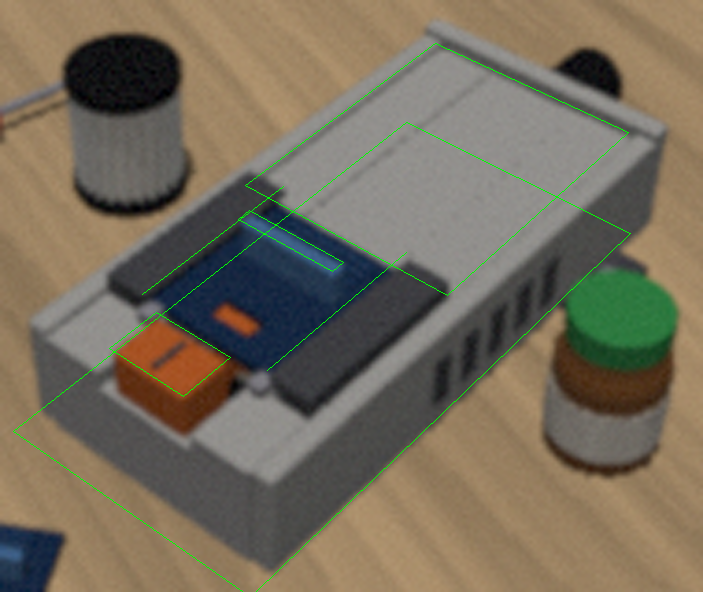

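```bash
cat > fit2.py <<'E'
from h import *
from workcell import env
exec(open('fit.py').read().split("f=lambda")[0].split("env\n",1)[1])
K=np.vstack([K,[(160,-62,60),(160,62,60)]])
sc=np.vstack([sc,np.array([(52,362),(232,510)])/3.7+[175,140]-.4])
sd=np.vstack([sd,np.array([(640,140),(447,45)])/3.7+[210,150]-.4])
def f(v):
    q=v[:3];a2=dict(a);b2=dict(b);a2["xyz"]=a["xyz"]+v[3:6];b2["xyz"]=b["xyz"]+v[6:9]
    W=h2w(q,K)
    return np.r_[(proj(W,a2)-sc).ravel(),(proj(W,b2)-sd).ravel(),v[3:]/2]
r=least_squares(f,np.r_[584,89,20,np.zeros(6)],loss='soft_l1')
print(np.round(r.x,2),r.cost);print(np.round(f(r.x)[:48].reshape(-1,2),1).tolist())
q=r.x[:3]
for n in((-122,0,76),(-50,0,60),(-40,0,86),(80,0,60)):print(n,h2w(q,n))
for n,p,o,d in(("scene",a,(175,140),r.x[3:6]),("side",b,(210,150),r.x[6:9])):
    im=cv2.imread(f"pics/{n}0c.png");p=dict(p);p["xyz"]=p["xyz"]+d
    def poly(X):cv2.polylines(im,[np.int32(((proj(h2w(q,X),p)-o)+.4)*3.7)],True,(0,255,0),1)
    for s in(1,-1):poly([(-100,s*37.5,72.5),(0,s*37.5,72.5)])
    poly([(-137,-22,76),(-137,22,76),(-107,22,76),(-107,-22,76)])
    poly([(-44,-28,86),(-44,28,86),(-36,28,86),(-36,-28,86)])
    poly([(-141,-75,0),(-141,75,0),(171,75,0),(171,-75,0)])
    poly([(0,-62,60),(0,62,60),(160,62,60),(160,-62,60)])
    cv2.imwrite(f"pics/{n}0g.png",im)
cv2.imwrite("pics/both0g.png",cv2.resize(np.hstack([cv2.imread("pics/scene0g.png"),cv2.imread("pics/side0g.png")]),(800,356),interpolation=cv2.INTER_AREA))
E
python3 fit2.py
```

```text
[ 5.843e+02  8.820e+01  1.923e+01  2.000e-02 -2.740e+00  1.950e+00
 -2.000e-02  2.740e+00  4.700e-01] 20.104271818223566
[[0.2, -1.3], [1.4, -1.7], [-0.6, -2.2], [0.8, 0.4], [-0.0, -1.4], [-2.5, -0.3], [0.6, 1.2], [-0.9, 0.0], [-0.1, 0.4], [0.2, 1.0], [0.4, 2.4], [-1.5, -0.8], [0.4, -0.3], [-1.0, 0.1], [-0.9, -0.6], [0.2, -1.0], [2.3, 1.6], [0.9, 0.3], [-1.5, -0.2], [0.6, -0.8], [-0.1, 0.7], [0.6, -0.5], [-1.1, -0.1], [-1.0, 0.9]]
(-122, 0, 76) [[469.11238357  48.0090703   76.        ]]
(-50, 0, 60) [[537.09367365  71.72708451  60.        ]]
(-40, 0, 86) [[546.5355195   75.02125316  86.        ]]
(80, 0, 60) [[659.83766964 114.55127685  60.        ]]
```

View pics/both0g.png

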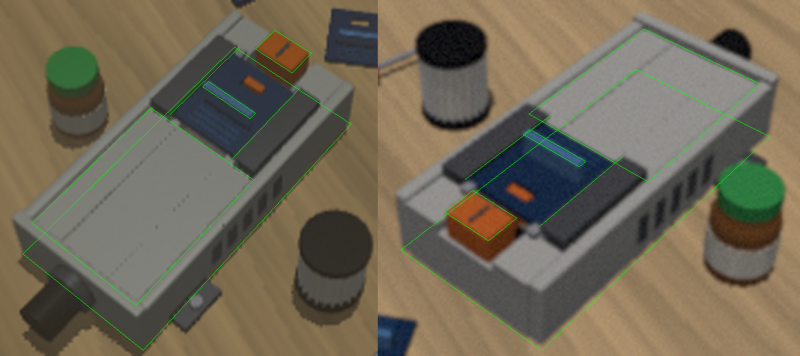

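The overlay fits both views to about 2 px: housing at (584.3, 88.2), yaw 19.2°. Next, plan the hover over the tab.

```bash
cat >> h.py <<'E'
Q=[584.3,88.2,19.23]
def delta(pos,yaw,tpos,tyaw):
    y=np.radians(yaw);d=np.array(tpos)-pos
    return [round(d[0]*np.cos(y)+d[1]*np.sin(y),1),round(d[0]*np.sin(y)-d[1]*np.cos(y),1),round(-d[2],1),round((yaw-tyaw+180)%360-180,1)]
E
python3 -c "
from h import *
t=h2w(Q,(-123,0,150))[0];print(t,delta(np.array([241.69,521.757,203.676]),155.145,t,19.23))"
```

```text
[468.16290227  47.68858766 150.        ] [np.float64(-404.8), np.float64(-335.0), np.float64(53.7), 135.9]
```

jog_arm --deltas '[[[-0.01, -0.008, 0, 5, 0.02], [-0.03, -0.025, 0, 12, 0], [-0.052, -0.043, 0, 19, 0], [-0.075, -0.062, 0, 26, 0], [-0.1, -0.083, 0, 33, 0], [-0.125, -0.103, 0, 40, 0], [-0.15, -0.124, 0, 47, 0], [-0.175, -0.145, 0.005, 54, 0], [-0.2, -0.165, 0.01, 61, 0], [-0.225, -0.186, 0.015, 68, 0], [-0.25, -0.207, 0.02, 75, 0], [-0.275, -0.227, 0.025, 82, 0], [-0.3, -0.248, 0.03, 89, 0], [-0.325, -0.269, 0.035, 96, 0], [-0.347, -0.287, 0.04, 103, 0], [-0.367, -0.304, 0.045, 110, 0], [-0.383, -0.317, 0.05, 117, 0], [-0.395, -0.327, 0.054, 124, 0], [-0.402, -0.333, 0.054, 131, 0], [-0.405, -0.335, 0.054, 135.9, 0]]]'

```text
time_s: 2.32
ee_pos: [468.9, 46.1, 149.4]
ee_rot: [180.0, 0.0, 18.8]
force: [0.6, 0.6, 0.8]
gripper_width: 0.4
```

```bash
cat > look.py <<'E'
import sys,cv2,numpy as np
from workcell import env
t=sys.argv[1]
s=env.state();print({k:np.round(s[k],2) for k in("time_s","ee_pos","ee_rot","force","gripper_width")})
a=env.grab_frame("scene")[140:300,175:345,::-1];b=env.grab_frame("side")[150:310,210:400,::-1]
cv2.imwrite(f"pics/{t}.png",np.hstack([cv2.resize(a,(382,360),interpolation=cv2.INTER_CUBIC),cv2.resize(b,(414,360)[:2],interpolation=cv2.INTER_CUBIC)]))
E
python3 look.py v1
```

```text
{'time_s': np.float64(2.32), 'ee_pos': array([468.87,  46.14, 149.45]), 'ee_rot': array([1.7998e+02, 1.0000e-02, 1.8830e+01]), 'force': array([0.61, 0.58, 0.78]), 'gripper_width': np.float64(0.44)}
```

View pics/v1.png

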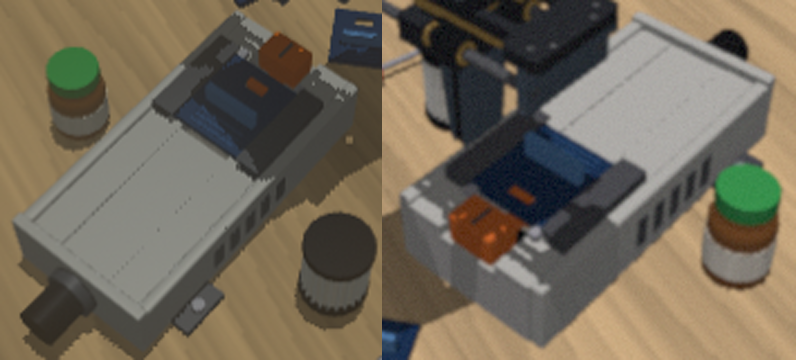

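```bash
python3 - <<'E'
from workcell import env
from h import *
f=env.grab_frame("side");g=env.grab_frame("scene")
s=env.state();print(s["gripper_width"],s["ee_pos"])
im=np.hstack([g,f])[:,:,::-1].copy()
for n,o in(("scene",0),("side",560)):
    for z in(0,-17):
        u=proj(s["ee_pos"]+[0,0,z],env.camera_params(n))[0];print(n,z,u)
        cv2.circle(im,(int(u[0])+o,int(u[1])),3,(0,255,0),1)
cv2.imwrite("pics/v2.png",cv2.resize(im[50:320,100:],None,fx=.78,fy=.78,interpolation=cv2.INTER_AREA))
E
```

```text
0.4823350964385534 [468.28871288  47.65477196 149.70823791]
scene 0 [303.17803351 138.88153431]
scene -17 [302.82247104 144.19310237]
side 0 [252.67789066 211.10418078]
side -17 [253.18965498 219.40574656]
```

View pics/v2.png

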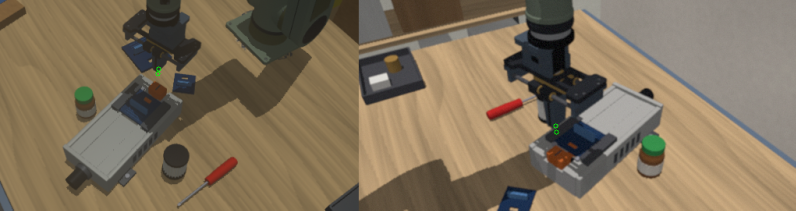

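```bash
python3 look.py v3
```

```text
{'time_s': np.float64(2.52), 'ee_pos': array([468.29,  47.65, 149.71]), 'ee_rot': array([-1.7999e+02, -1.0000e-02,  1.9360e+01]), 'force': array([-0.03,  0.08, -0.4 ]), 'gripper_width': np.float64(0.48)}
```

View pics/v3.png

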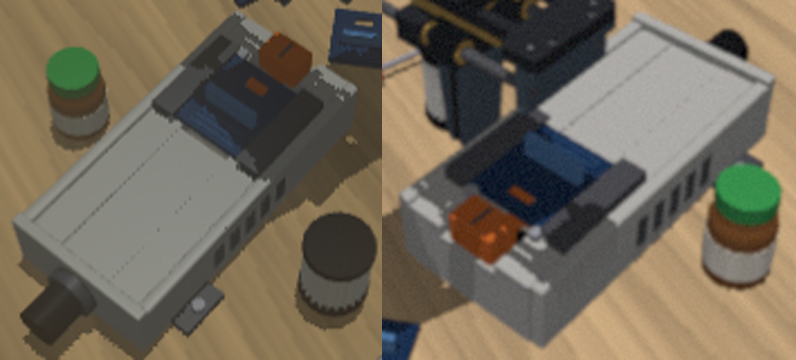

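```bash
python3 - <<'E'
from workcell import env
import cv2
f=env.grab_frame("side");cv2.imwrite("pics/v4.png",cv2.resize(f[100:270,180:400,::-1],None,fx=3.5,fy=3.5,interpolation=cv2.INTER_CUBIC))
f=env.grab_frame("wrist");cv2.imwrite("pics/v4w.png",f[:,:,::-1])
E
```

```text
(no output)
```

View pics/v4.png

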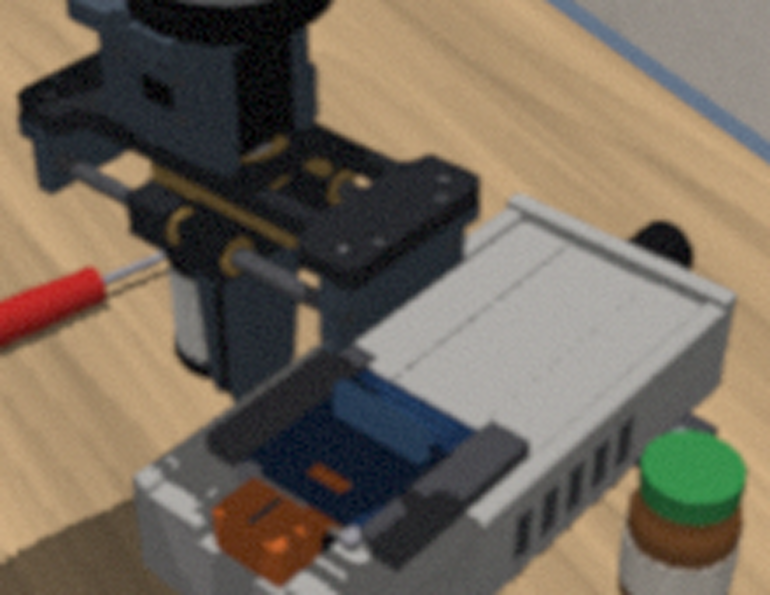

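View pics/v4w.png

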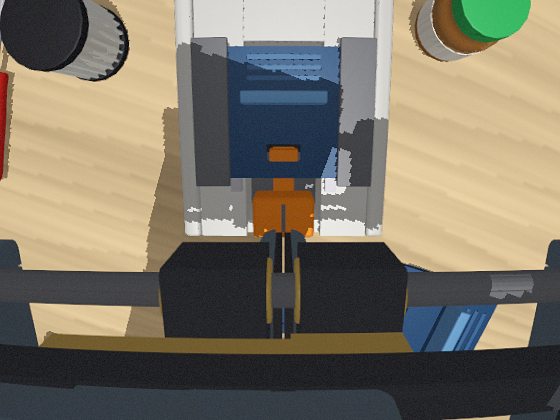

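Wrist view: closed fingers (283,250) are in line with the tab (284,213), and the lips' inner edges at columns 229 and 340 lie symmetric about them. I'll check the fit against this view numerically.

```bash
python3 - <<'E'
from workcell import env
from h import *
p=env.camera_params("wrist");print(p["xyz"],p["orientation"])
for P in[(-107,22,76),(-107,-22,76),(-40,28,86),(-40,-28,86),(0,37.5,72.5),(0,-37.5,72.5),(-100,-37.5,72.5)]:print(P,proj(h2w(Q,P),p)[0].round(1))
E
```

```text
[530.98087036  69.72104846 331.33661285] [ 1.66274431e+02 -8.85788771e-04 -7.06729006e+01]
(-107, 22, 76) [251.5 198. ]
(-107, -22, 76) [314.3 198.1]
(-40, 28, 86) [239.2  98.2]
(-40, -28, 86) [326.9  98.3]
(0, 37.5, 72.5) [226.2  37.8]
(0, -37.5, 72.5) [340.1  38. ]
(-100, -37.5, 72.5) [335.9 187.5]
```

The wrist view agrees: lip ends at rows 38 and 187, and rib and tab columns all within 1–3 px. Pressing the tab.

jog_arm --deltas '[[[0, 0, 0.01, 0, 0], [0, 0, 0.025, 0, 0], [0, 0, 0.04, 0, 0], [0, 0, 0.05, 0, 0], [0, 0, 0.054, 0, 0], [0, 0, 0.056, 0, 0], [0, 0, 0.058, 0, 0], [0, 0, 0.06, 0, 0], [0, 0, 0.062, 0, 0], [0, 0, 0.064, 0, 0], [0, 0, 0.0655, 0, 0], [0, 0, 0.0665, 0, 0], [0, 0, 0.0665, 0, 0]]]'

```text
time_s: 3.8
ee_pos: [468.3, 47.5, 83.0]
ee_rot: [-180.0, 0.0, 19.2]
force: [0.1, 0.0, -0.3]
gripper_width: 0.3
```

```bash
python3 - <<'E'
from workcell import env
import cv2
f=env.grab_frame("wrist");cv2.imwrite("pics/v5w.png",f[:,:,::-1]);print(env.state()["force"],env.state()["ee_pos"])
E
```

```text
[-0.04436798  0.70436636 -0.10086646] [468.3362664   47.55072685  83.09391381]
```

View pics/v5w.png

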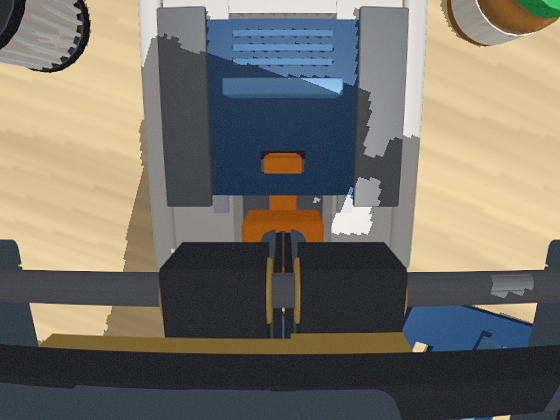

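No contact force, and the cover has not moved. Checking the side view.

```bash
python3 - <<'E'
from workcell import env
from h import *
im=env.grab_frame("side")[150:320,180:400,::-1].copy();im=cv2.resize(im,None,fx=3.5,fy=3.5,interpolation=cv2.INTER_CUBIC)
s=env.state()["ee_pos"];p=env.camera_params("side")
u=(proj(s-[0,0,17],p)[0]-[180,150])*3.5;print(u)
cv2.circle(im,(int(u[0]),int(u[1])),4,(0,255,0),1)
cv2.imwrite("pics/v6.png",im)
im=env.grab_frame("scene")[60:220,220:400,::-1].copy();im=cv2.resize(im,None,fx=3.5,fy=3.5,interpolation=cv2.INTER_CUBIC)
cv2.imwrite("pics/v6s.png",im)
E
```

```text
[263.08317223 348.26195963]
```

View pics/v6.png

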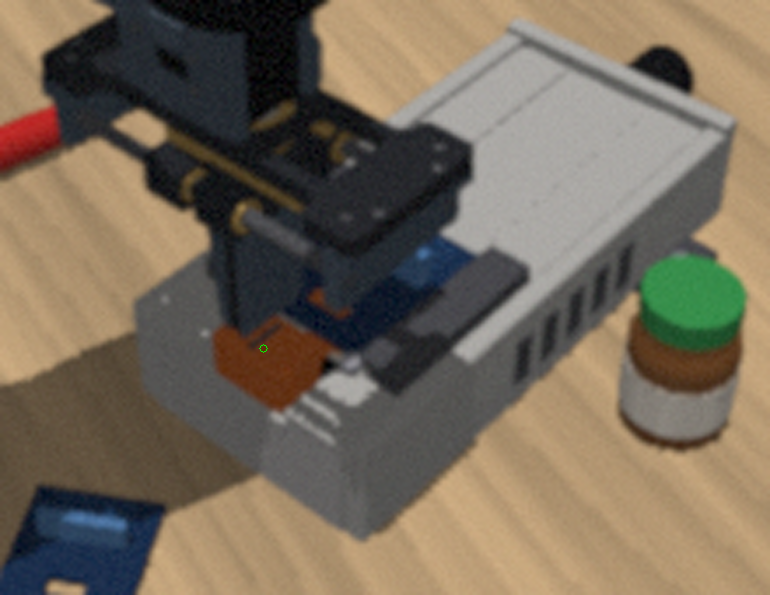

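View pics/v6s.png

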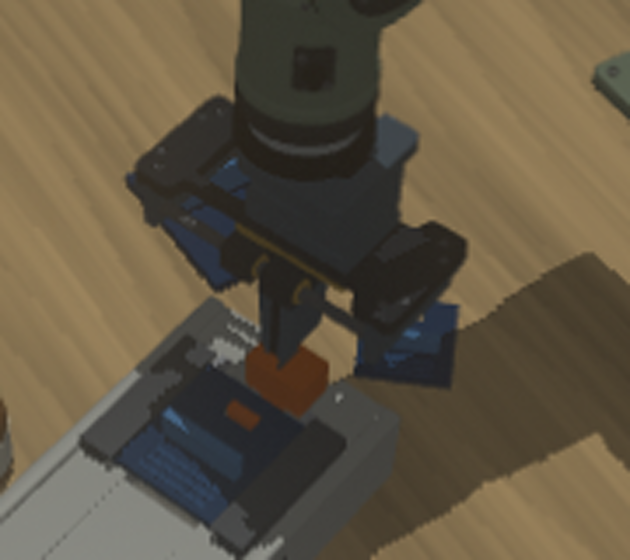

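The fingertips are over the tab but look slightly above it, so the nominal height is a few mm off. I'll probe down in small steps, watching the force.

jog_arm --deltas '[[[0, 0, 0.001, 0, 0], [0, 0, 0.002, 0, 0], [0, 0, 0.003, 0, 0], [0, 0, 0.004, 0, 0], [0, 0, 0.004, 0, 0]]]'

```text
time_s: 4.37
ee_pos: [468.2, 47.5, 78.9]
ee_rot: [-180.0, 0.0, 19.2]
force: [1.1, -0.6, -0.3]
gripper_width: 0.8
```

```bash
cat > v7.py <<'E'
from workcell import env
from h import *
import sys
s=env.state();print(s["ee_pos"],s["force"])
c=s["ee_pos"];y=np.radians(s["ee_rot"][2]);ux=np.array([np.cos(y),np.sin(y),0]);uy=np.array([np.sin(y),-np.cos(y),0])
ims=[]
for n,o in(("side",(200,160)),("scene",(260,120))):
    p=env.camera_params(n)
    im=env.grab_frame(n)[o[1]:o[1]+110,o[0]:o[0]+100,::-1].copy();im=cv2.resize(im,None,fx=4,fy=4,interpolation=cv2.INTER_CUBIC)
    raw=im.copy()
    for z in(-17,20):
        B=[c+a*16*ux+b*13.5*uy+[0,0,z] for a,b in((1,1),(1,-1),(-1,-1),(-1,1))]
        cv2.polylines(im,[np.int32((proj(B,p)-o+.4)*4)],True,(0,255,0),1)
    T=h2w(Q,[(-137,-22,76),(-137,22,76),(-107,22,76),(-107,-22,76)])
    cv2.polylines(im,[np.int32((proj(T,p)-o+.4)*4)],True,(0,0,255),1)
    ims.append(im)
cv2.imwrite(f"pics/{sys.argv[1]}.png",np.hstack(ims))
E
python3 v7.py v7
```

```text
[468.19332509  47.54070951  78.88625285] [ 1.05490926 -0.60735521 -0.26629192]
```

View pics/v7.png

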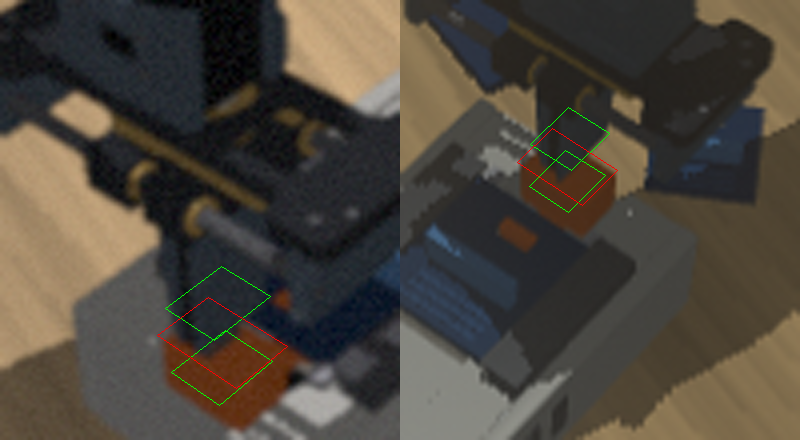

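Both views suggest the tips are still above the tab. I'll keep probing slowly.

jog_arm --deltas '[[[0, 0, 0.001, 0, 0], [0, 0, 0.002, 0, 0], [0, 0, 0.003, 0, 0], [0, 0, 0.004, 0, 0], [0, 0, 0.005, 0, 0], [0, 0, 0.005, 0, 0]]]'

```text
time_s: 4.97
ee_pos: [468.2, 47.5, 73.9]
ee_rot: [-180.0, 0.0, 19.2]
force: [-0.2, 0.3, -0.0]
gripper_width: 0.5
```

```bash
python3 v7.py v8; python3 - <<'E'
from workcell import env
from h import *
p=env.camera_params("wrist");c=env.state()["ee_pos"]
for z in(-17,0,10):print(z,proj(c+[0,0,z],p))
cv2.imwrite("pics/v8w.png",env.grab_frame("wrist")[:,:,::-1])
E
```

```text
[468.20991274  47.54306604  73.91767283] [-0.18481209  0.27706467 -0.01946939]
-17 [[282.37414594 245.40978401]]
0 [[282.335788  255.8497064]]
10 [[282.31005265 262.8625196 ]]
```

View pics/v8.png

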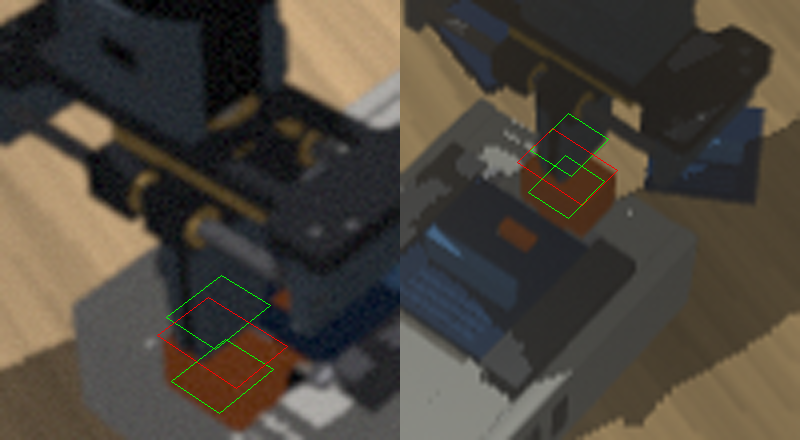

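View pics/v8w.png

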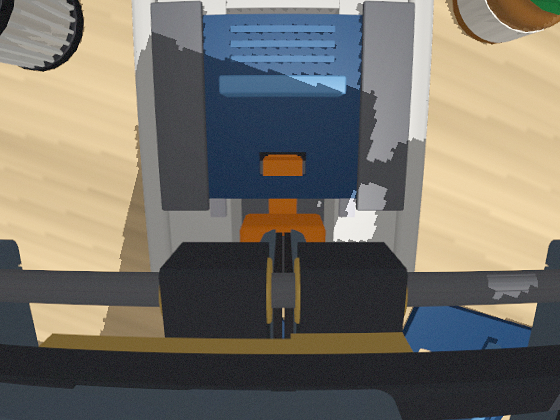

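```bash
cat > v9.py <<'E'
from workcell import env
from h import *
import sys
ims=[]
for n,o in(("side",(222,195)),("scene",(270,125))):
    im=env.grab_frame(n)[o[1]:o[1]+75,o[0]:o[0]+65,::-1].copy()
    im=(255*(im/255.)**.5).astype(np.uint8)
    ims.append(cv2.resize(im,None,fx=6,fy=6,interpolation=cv2.INTER_CUBIC))
cv2.imwrite(f"pics/{sys.argv[1]}.png",np.hstack(ims))
E
python3 v9.py v9
```

```text
(no output)
```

View pics/v9.png

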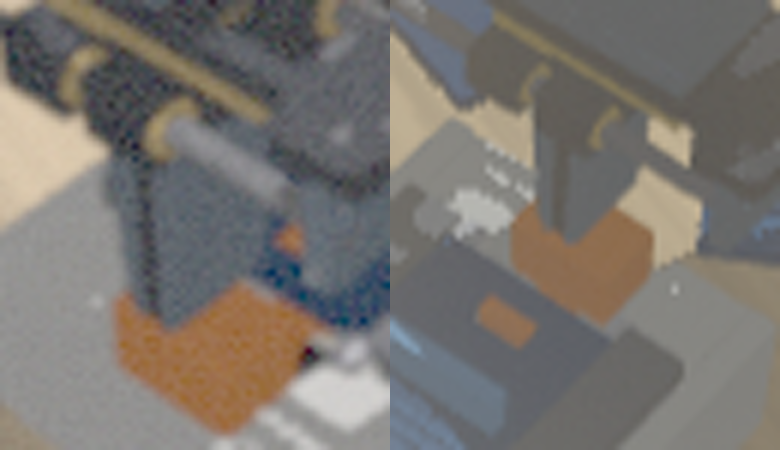

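```bash
python3 - <<'E'
from workcell import env
from h import *
s=env.state();c=s["ee_pos"];y=np.radians(s["ee_rot"][2]);hx=np.array([np.cos(y),np.sin(y),0]);hy=np.array([-np.sin(y),np.cos(y),0])
a,b=env.camera_params("side"),env.camera_params("scene")
for t in(5,9,13.5):
  for z in(57,65,70,75,80):
    P=c.copy();P[2]=z
    print(t,z,proj(P-16*hx-t*hy,a)[0].round(1),proj(P+16*hx+t*hy,b)[0].round(1))
print("obs side 249.5 250  scene 300.8 165.5")
# intersections of observed tip corners & tab visible corners with cameras: tab free?
def f(v,uva,uvb): return np.r_[proj(v,a)[0]-uva,proj(v,b)[0]-uvb]
# orange tab corners now: (-137,-22): side (228,435)bottom ; 
E
```

```text
5 57 [250.8 260.3] [298.5 172.1]
5 65 [250.6 256.9] [298.6 169.9]
5 70 [250.4 254.8] [298.7 168.5]
5 75 [250.3 252.6] [298.8 167.1]
5 80 [250.1 250.4] [298.9 165.7]
9 57 [252.6 261.5] [300.  173.1]
9 65 [252.4 258.1] [300.1 170.9]
9 70 [252.2 256. ] [300.2 169.5]
9 75 [252.1 253.8] [300.3 168.1]
9 80 [251.9 251.6] [300.4 166.7]
13.5 57 [254.6 262.8] [301.6 174.2]
13.5 65 [254.4 259.5] [301.8 172. ]
13.5 70 [254.3 257.3] [301.9 170.6]
13.5 75 [254.1 255.2] [302.  169.2]
13.5 80 [254. 253.] [302.1 167.8]
obs side 249.5 250  scene 300.8 165.5
```

```bash
python3 - <<'E'
from workcell import env
from h import *
p=env.camera_params("wrist");print(p["xyz"])
for d in(0,10,20):
  q=dict(p);q["xyz"]=p["xyz"]+[0,0,d];print(d)
  for P in[(-107,22,76),(-107,-22,76),(-40,28,86),(-40,-28,86),(-100,37.5,72.5),(-100,-37.5,72.5)]:print(P,proj(h2w(Q,P),q)[0].round(1))
E
python3 - <<'E'
import cv2
im=cv2.imread("pics/v8w.png")[50:270,140:430];cv2.imwrite("pics/v8wc.png",cv2.resize(im,None,fx=2.7,fy=2.7,interpolation=cv2.INTER_CUBIC))
E
```

```text
[531.2365418   69.22887709 255.77678395]
0
(-107, 22, 76) [238.2 227.4]
(-107, -22, 76) [325.6 227.4]
(-40, 28, 86) [218.2  86.9]
(-40, -28, 86) [345.4  86.8]
(-100, 37.5, 72.5) [208.3 212.3]
(-100, -37.5, 72.5) [355.6 212.3]
10
(-107, 22, 76) [240.4 222.3]
(-107, -22, 76) [323.5 222.3]
(-40, 28, 86) [221.9  88.9]
(-40, -28, 86) [341.9  88.9]
(-100, 37.5, 72.5) [211.9 207.9]
(-100, -37.5, 72.5) [352.  207.9]
20
(-107, 22, 76) [242.4 217.6]
(-107, -22, 76) [321.6 217.6]
(-40, 28, 86) [225.1  90.8]
(-40, -28, 86) [338.7  90.8]
(-100, 37.5, 72.5) [215.2 204. ]
(-100, -37.5, 72.5) [348.8 204. ]
```

View pics/v8wc.png

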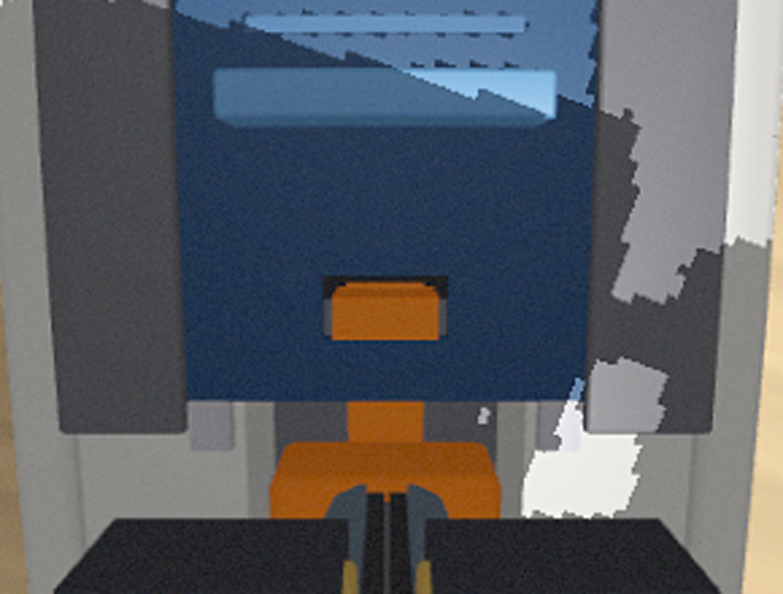

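```bash
python3 - <<'E'
from workcell import env
from h import *
p=env.camera_params("wrist")
s=env.state();c=s["ee_pos"];y=np.radians(s["ee_rot"][2]);hx=np.array([np.cos(y),np.sin(y),0]);hy=np.array([-np.sin(y),np.cos(y),0])
for z in(57,66,76,80,90):
    P=c.copy();P[2]=z;print(z,proj(np.array([P+16*hx+8*hy,P+16*hx-8*hy]),p).round(1).tolist())
for z in(76,66.5):print(proj(h2w(Q,[(-107,22,z),(-107,-22,z)]),p).round(1).tolist())
E
```

```text
57 [[267.9, 217.7], [296.8, 217.7]]
66 [[267.2, 221.9], [297.5, 221.9]]
76 [[266.4, 227.0], [298.2, 227.0]]
80 [[266.1, 229.2], [298.6, 229.2]]
90 [[265.1, 235.1], [299.4, 235.1]]
[[238.2, 227.4], [325.6, 227.4]]
[[240.3, 222.5], [323.6, 222.5]]
```

Wrist, side and scene views together place the actual tips at z ≈ 80, about 20 mm short of what nose_length implies, and the force reading agrees. I'll keep stepping down with force feedback.

jog_arm --deltas '[[[0, 0, 0.001, 0, 0], [0, 0, 0.002, 0, 0], [0, 0, 0.003, 0, 0], [0, 0, 0.004, 0, 0], [0, 0, 0.004, 0, 0]]]'

```text
time_s: 5.63
ee_pos: [468.2, 47.5, 69.9]
ee_rot: [-180.0, 0.0, 19.2]
force: [0.6, -0.7, -0.2]
gripper_width: 0.4
```

```bash
python3 v9.py v10; python3 -c "
from workcell import env
s=env.state();print(s['effort'],s['force'],s['torque'])"
```

```text
[-1.51141171e-04 -3.44858408e+01 -1.79513776e+01  4.15978592e-02
 -6.27426594e-02 -5.95202914e-05] [ 0.54506304 -0.33746772  0.23555577] [-0.03660933  0.1151168  -0.03462957]
```

View pics/v10.png

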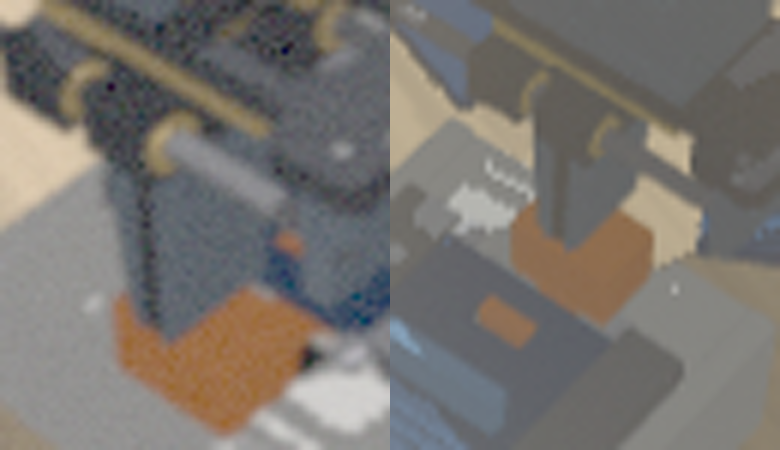

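The tip moved on screen by the expected amount and is still free. Continuing.

jog_arm --deltas '[[[0, 0, 0.001, 0, 0], [0, 0, 0.002, 0, 0], [0, 0, 0.003, 0, 0], [0, 0, 0.004, 0, 0], [0, 0, 0.004, 0, 0]]]'

```text
time_s: 6.15
ee_pos: [468.4, 47.6, 66.0]
ee_rot: [-180.0, -0.0, 19.2]
force: [0.0, -0.1, 0.4]
gripper_width: 0.5
```

jog_arm --deltas '[[[0, 0, 0.001, 0, 0], [0, 0, 0.002, 0, 0], [0, 0, 0.003, 0, 0], [0, 0, 0.004, 0, 0], [0, 0, 0.004, 0, 0]]]'

```text
time_s: 6.57
ee_pos: [468.5, 47.6, 62.4]
ee_rot: [180.0, -0.0, 19.2]
force: [-0.7, -0.2, 3.8]
gripper_width: 0.4
```

```bash
python3 v9.py v11
```

```text
(no output)
```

View pics/v11.png

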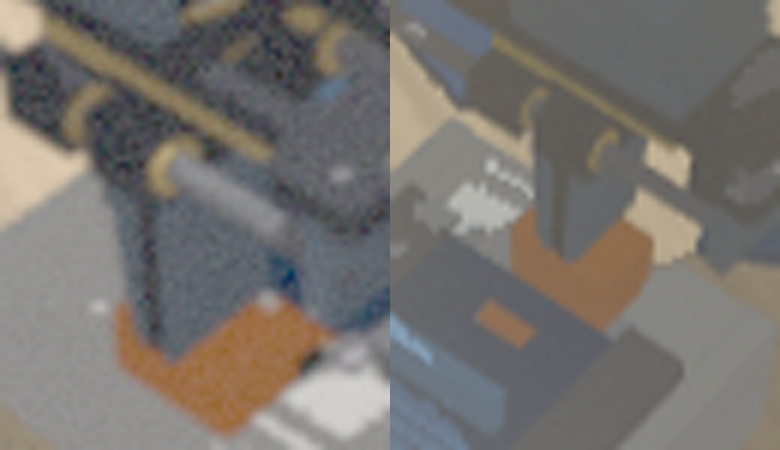

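Contact: 3.8 N, and the tab has begun to sink. Pressing on by force.

jog_arm --deltas '[[[0, 0, 0.001, 0, 0], [0, 0, 0.002, 0, 0], [0, 0, 0.003, 0, 0], [0, 0, 0.004, 0, 0], [0, 0, 0.005, 0, 0]]]'

```text
time_s: 7.08
ee_pos: [468.4, 47.5, 57.1]
ee_rot: [-180.0, -0.0, 19.2]
force: [-0.2, -0.4, 4.6]
gripper_width: 0.1
```

```bash
python3 - <<'E'
from workcell import env
import cv2
cv2.imwrite("pics/v12w.png",env.grab_frame("wrist")[:,:,::-1])
E
```

```text
(no output)
```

View pics/v12w.png

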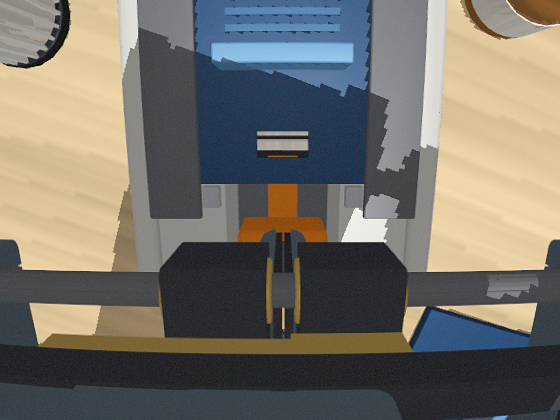

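The tooth has dropped out of the window at (282,145) and the cover's rear edge (row 184) has jumped forward: it is free. I'll press to the end stop, as the task asks "all the way down".

jog_arm --deltas '[[[0, 0, 0.001, 0, 0], [0, 0, 0.002, 0, 0], [0, 0, 0.0025, 0, 0], [0, 0, 0.0025, 0, 0]]]'

```text
time_s: 7.47
ee_pos: [468.5, 47.5, 56.3]
ee_rot: [180.0, -0.0, 19.2]
force: [-4.9, -0.4, 18.5]
gripper_width: 0.6
```

End stop reached: 18.5 N, with TCP stalled at 56.3, so the tips are at TCP + 10 mm. Retreating straight up, then measuring the cover.

jog_arm --deltas '[[[0, 0, -0.004, 0, 0], [0, 0, -0.015, 0, 0], [0, 0, -0.035, 0, 0], [0, 0, -0.055, 0, 0.01], [0, 0, -0.065, 0, 0.025], [0, 0, -0.065, 0, 0.025]]]'

```text
time_s: 7.97
ee_pos: [470.1, 47.7, 121.4]
ee_rot: [179.9, -0.3, 19.2]
force: [-0.5, 0.6, 0.3]
gripper_width: 17.4
```

```bash
python3 look.py v13; python3 - <<'E'
from workcell import env
from h import *
cv2.imwrite("pics/v13w.png",env.grab_frame("wrist")[:,:,::-1])
p=env.camera_params("wrist")
for ox in(-41,-37,-34):
  print(ox,proj(h2w(Q,[(ox+6,28,86),(ox+6,-28,86),(ox-45,37,66),(ox+45,0,66)]),p).round(1).tolist())
E
```

```text
{'time_s': np.float64(7.97), 'ee_pos': array([470.13,  47.73, 121.35]), 'ee_rot': array([179.94,  -0.28,  19.24]), 'force': array([-0.47,  0.62,  0.33]), 'gripper_width': np.float64(17.43)}
-41 [[231.9, 84.0], [332.9, 83.9], [224.0, 170.9], [282.4, 19.8]]
-37 [[231.7, 76.5], [333.1, 76.5], [223.8, 164.6], [282.4, 12.8]]
-34 [[231.6, 70.9], [333.2, 70.9], [223.7, 159.9], [282.4, 7.5]]
```

View pics/v13.png

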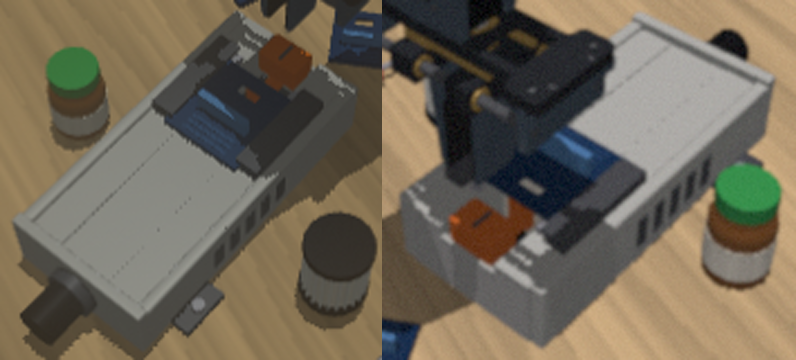

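View pics/v13w.png

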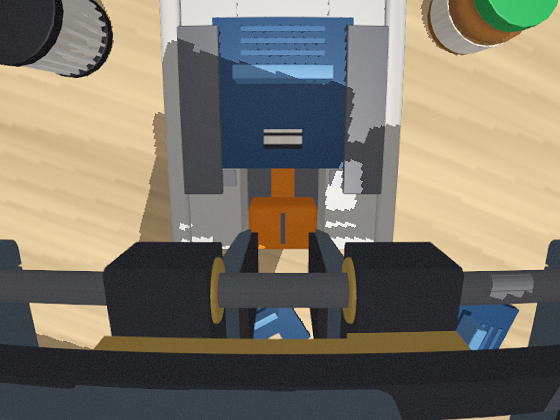

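The cover is free with its origin at about x = -38.5 (rear edge row 167, rib row 79) and has not been re-caught. The tab has sprung back. Next: fingers 25 mm apart, behind the rib, tips at about z = 72.

jog_arm --deltas '[[[0.01, 0, 0, 0, 0.025], [0.03, 0, 0, 0, 0.025], [0.05, 0, 0, 0, 0.025], [0.063, 0, 0, 0, 0.025], [0.0675, 0, 0.005, 0, 0.025], [0.0675, 0, 0.02, 0, 0.025], [0.0675, 0, 0.035, 0, 0.025], [0.0675, 0, 0.045, 0, 0.025], [0.0675, 0, 0.051, 0, 0.025], [0.0675, 0, 0.055, 0, 0.025], [0.0675, 0, 0.0575, 0, 0.025], [0.0675, 0, 0.0575, 0, 0.025]]]'

```text
time_s: 9.12
ee_pos: [532.0, 69.8, 62.0]
ee_rot: [-180.0, 0.0, 19.2]
force: [0.4, 0.8, 0.3]
gripper_width: 24.8
```

```bash
python3 look.py v14; python3 - <<'E'
from workcell import env
import cv2
cv2.imwrite("pics/v14w.png",env.grab_frame("wrist")[:,:,::-1])
E
```

```text
{'time_s': np.float64(9.12), 'ee_pos': array([532.02,  69.77,  61.95]), 'ee_rot': array([-1.7999e+02,  1.0000e-02,  1.9240e+01]), 'force': array([0.37, 0.76, 0.32]), 'gripper_width': np.float64(24.8)}
```

View pics/v14.png

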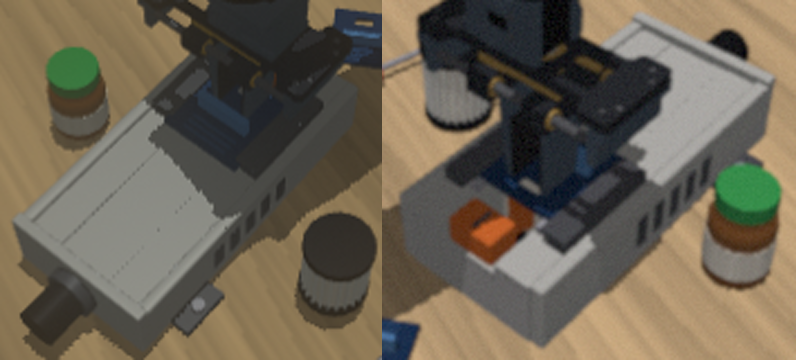

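View pics/v14w.png

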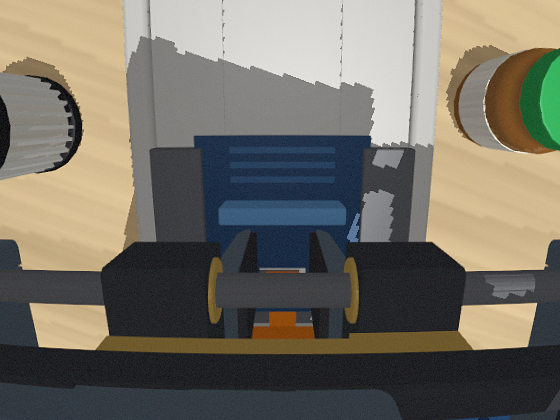

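Fingers (240/325, 235) stand just behind the rib (282,212), with no contact yet. Pushing gently.

jog_arm --deltas '[[[0.001, 0, 0, 0, 0.025], [0.002, 0, 0, 0, 0.025], [0.003, 0, 0, 0, 0.025], [0.004, 0, 0, 0, 0.025], [0.005, 0, 0, 0, 0.025], [0.006, 0, 0, 0, 0.025], [0.007, 0, 0, 0, 0.025], [0.008, 0, 0, 0, 0.025], [0.009, 0, 0, 0, 0.025], [0.01, 0, 0, 0, 0.025], [0.011, 0, 0, 0, 0.025], [0.012, 0, 0, 0, 0.025]]]'

```text
time_s: 10.27
ee_pos: [543.0, 73.7, 62.0]
ee_rot: [-180.0, 0.1, 19.2]
force: [-4.7, -3.1, 2.7]
gripper_width: 25.0
```

jog_arm --deltas '[[[0.0015, 0, 0, 0, 0.025], [0.003, 0, 0, 0, 0.025], [0.005, 0, 0, 0, 0.025], [0.007, 0, 0, 0, 0.025], [0.009, 0, 0, 0, 0.025], [0.011, 0, 0, 0, 0.025], [0.013, 0, 0, 0, 0.025], [0.015, 0, 0, 0, 0.025], [0.017, 0, 0, 0, 0.025], [0.019, 0, 0, 0, 0.025], [0.021, 0, 0, 0, 0.025], [0.023, 0, 0, 0, 0.025], [0.025, 0, 0, 0, 0.025], [0.027, 0, 0, 0, 0.025], [0.029, 0, 0, 0, 0.025], [0.031, 0, 0, 0, 0.025], [0.033, 0, 0, 0, 0.025], [0.035, 0, 0, 0, 0.025], [0.037, 0, 0, 0, 0.025], [0.039, 0, 0, 0, 0.025]]]'

```text
time_s: 11.93
ee_pos: [580.4, 86.7, 62.2]
ee_rot: [-180.0, -0.0, 19.2]
force: [-0.9, -1.3, 1.4]
gripper_width: 25.0
```

```bash
python3 look.py v15; python3 - <<'E'
from workcell import env
import cv2
cv2.imwrite("pics/v15w.png",env.grab_frame("wrist")[:,:,::-1])
E
```

```text
{'time_s': np.float64(11.93), 'ee_pos': array([580.44,  86.7 ,  62.15]), 'ee_rot': array([-180.  ,   -0.  ,   19.25]), 'force': array([-0.85, -1.29,  1.39]), 'gripper_width': np.float64(25.01)}
```

View pics/v15w.png

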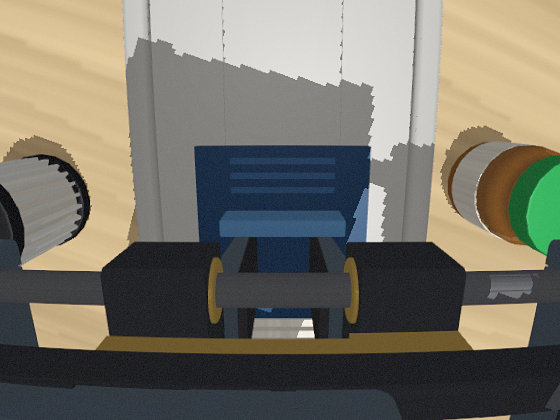

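```bash
python3 - <<'E'
from workcell import env
from h import *
s=env.state();c=s["ee_pos"];a=env.camera_params("side")
im=env.grab_frame("side")[90:310,200:420,::-1].copy();im=cv2.resize(im,None,fx=2.7,fy=2.7,interpolation=cv2.INTER_CUBIC)
h=(c[:2]-Q[:2]);t=np.radians(Q[2]);hx=h@[np.cos(t),np.sin(t)];hy=h@[-np.sin(t),np.cos(t)];print("tool h",hx,hy)
for z,col in((c[2]+62,(0,255,0)),(c[2]+35,(0,0,255))):
    B=h2w(Q,[(hx-38,hy-89,z),(hx+38,hy-89,z),(hx+38,hy+89,z),(hx-38,hy+89,z)])
    cv2.polylines(im,[np.int32((proj(B,a)-[200,90]+.4)*2.7)],True,col,1)
cv2.imwrite("pics/v16.png",im)
E
```

```text
tool h -3.6960429123127825 -0.18479421035136048
```

View pics/v16.png

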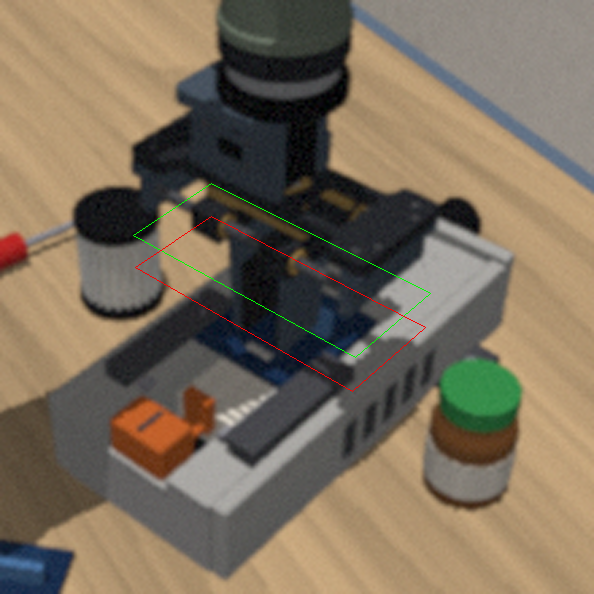

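The body is well above everything, including the jar and spare filter. Continuing the push onto the deck.

jog_arm --deltas '[[[0.002, 0, 0, 0, 0.025], [0.0045, 0, 0, 0, 0.025], [0.007, 0, 0, 0, 0.025], [0.0095, 0, 0, 0, 0.025], [0.012, 0, 0, 0, 0.025], [0.0145, 0, 0, 0, 0.025], [0.017, 0, 0, 0, 0.025], [0.0195, 0, 0, 0, 0.025], [0.022, 0, 0, 0, 0.025], [0.0245, 0, 0, 0, 0.025], [0.027, 0, 0, 0, 0.025], [0.0295, 0, 0, 0, 0.025], [0.032, 0, 0, 0, 0.025], [0.0345, 0, 0, 0, 0.025], [0.037, 0, 0, 0, 0.025], [0.0395, 0, 0, 0, 0.025], [0.042, 0, 0, 0, 0.025], [0.0445, 0, 0, 0, 0.025], [0.047, 0, 0, 0, 0.025], [0.0495, 0, 0, 0, 0.025]]]'

```text
time_s: 13.8
ee_pos: [627.2, 103.0, 62.1]
ee_rot: [-180.0, 0.0, 19.2]
force: [-1.3, 0.5, -0.1]
gripper_width: 25.2
```

jog_arm --deltas '[[[0.002, 0, 0, 0, 0.025], [0.004, 0, 0, 0, 0.025], [0.006, 0, 0, 0, 0.025], [0.008, 0, 0, 0, 0.025], [0.01, 0, 0, 0, 0.025], [0.012, 0, 0, 0, 0.025], [0.013, 0, 0, 0, 0.025], [0.0135, 0, 0, 0, 0.025], [0.0135, 0, 0, 0, 0.025]]]'

```text
time_s: 14.55
ee_pos: [639.9, 107.4, 62.2]
ee_rot: [-180.0, -0.0, 19.2]
force: [-0.9, 0.1, 0.7]
gripper_width: 24.9
```

```bash
python3 look.py v17
```

```text
{'time_s': np.float64(14.55), 'ee_pos': array([639.92, 107.44,  62.18]), 'ee_rot': array([-1.800e+02, -2.000e-02,  1.925e+01]), 'force': array([-0.89,  0.15,  0.71]), 'gripper_width': np.float64(24.85)}
```

View pics/v17.png

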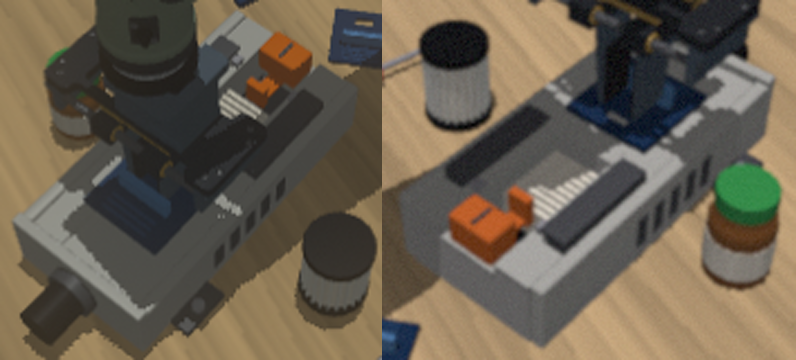

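The cover is past the guides, flat on the deck. Backing off 12 mm, then up and away.

jog_arm --deltas '[[[-0.003, 0, 0, 0, 0.025], [-0.008, 0, 0, 0, 0.025], [-0.012, 0, 0, 0, 0.025], [-0.012, 0, -0.005, 0, 0.025], [-0.012, 0, -0.02, 0, 0.025], [-0.012, 0, -0.04, 0, 0.025], [-0.015, 0, -0.065, 0, 0.025], [-0.025, 0, -0.09, 0, 0.025], [-0.045, 0, -0.115, 0, 0.025], [-0.07, 0, -0.135, 0, 0.025], [-0.1, 0, -0.15, 0, 0.025], [-0.13, 0, -0.16, 0, 0.025], [-0.16, 0, -0.165, 0, 0.025], [-0.19, 0, -0.165, 0, 0.025], [-0.215, 0, -0.165, 0, 0.025], [-0.23, 0, -0.165, 0, 0.025], [-0.24, 0, -0.165, 0, 0.025], [-0.24, 0, -0.165, 0, 0.025]]]'

```text
time_s: 16.15
ee_pos: [411.6, 27.9, 227.8]
ee_rot: [180.0, -0.0, 19.2]
force: [0.5, 0.9, -0.5]
gripper_width: 24.8
```

```bash
python3 look.py v18; python3 - <<'E'
from h import *
from workcell import env
im=cv2.imread("pics/v18.png")
for n,o,k,dx in(("scene",(175,140),(382/170,360/160),0),("side",(210,150),(414/190,360/160),382)):
    p=env.camera_params(n)
    for ox in(69,):
        B=h2w(Q,[(ox-45,-42,66),(ox-45,42,66),(ox+45,42,66),(ox+45,-42,66)])
        cv2.polylines(im,[np.int32((proj(B,p)-o)*k+[dx,0])],True,(0,255,0),1)
cv2.imwrite("pics/v18o.png",im)
E
```

```text
{'time_s': np.float64(16.15), 'ee_pos': array([411.62,  27.85, 227.78]), 'ee_rot': array([ 1.7999e+02, -4.0000e-02,  1.9210e+01]), 'force': array([ 0.54,  0.87, -0.47]), 'gripper_width': np.float64(24.8)}
```

View pics/v18o.png

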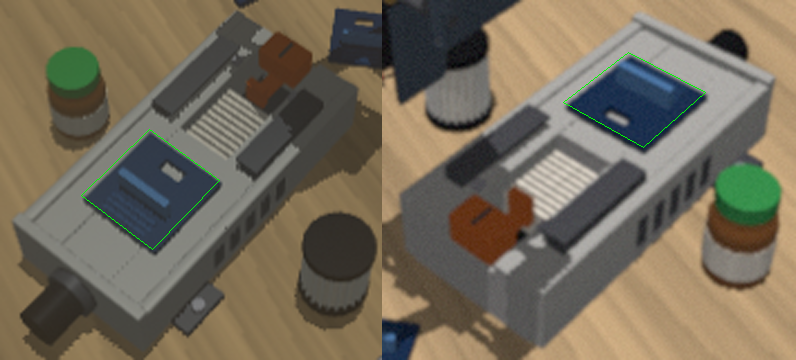

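The cover lies flat on the deck at origin x ≈ +69 mm, with a visible gap to the guides. The outline projected for that pose at (150,190) and (635,100) matches the picture. The tab is back up, the bystanders are untouched and the hand is clear, so I'm handing in.

```bash
python3 -c "
from workcell import env
env.job_done()"
```

```text
the job is handed in; nothing more can be done
```

The job is done and handed in at about 16 s of the 38 s allowed. I pressed the tab down to its end stop with the closed fingers, and the cover popped about 11 mm. I then pushed the cover by its rib with the fingertips along the guides onto the deck.

**Final state:** The last pictures from both cameras show the cover flat and square on the deck. Its origin is at about x = +69 mm, beyond the +45 mm needed and short of the end stop. The tab is back up, the jar and spare filter are in place, and the hand is clear with no contact force. The screwdriver was outside the last crops. The hand never came near it.

**Forces:** The readings peaked at about 18.5 N, at the tab's stop. Pushing the cover read about 6 N while still in the guides and about 1 N on the deck.

**Disagreement:** `nose_length` (17 mm ahead of the TCP) did not match what happened. The fingertips met the tab about 27 mm higher on the hand, roughly 10 mm behind the reported TCP. I therefore set the pressing and pushing heights from contact force and the pictures.

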